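# Uncap the oil sprayer and park its cap

### The job

I am about to oil a pan: lift the green cap off the oil spray bottle that wears it and set it down, open side down as it comes off, in the green cup of the wooden cap holder, resting flat on the cup's floor. Lower it in, do not drop it. Leave the bottle standing upright where it is, and do not disturb the yellow sprayer or the other things.

Things in the scene. Friction and masses are not known exactly. Their poses are not given: they have to be found in the camera images.
- cap_green: Ribbed green plastic over-cap, open side down: 45 mm outer, 38 mm inner diameter, 50 mm tall, flat top, about 25 g. It sits loosely on the bottle with the green band, rim on its shoulder (no thread or snap; clear after rising 36 mm). Origin: centre of its open lower rim; z up through its closed top.
- bottle_green: Slim aluminium oil spray bottle with a green band: 51 mm diameter, shoulder 85 mm high; a black collar (32 mm diameter, 14 mm high) and a white spray button (23 mm diameter, up to 121 mm high) are hidden under the cap. Loose, about 0.35 kg. Origin: centre of its underside; z up.
- cup_green (a point): Centre of the inner floor of the green round cup of the cap holder. The cup is 54 mm inside, 61 mm outside and 12 mm deep; its floor is 16 mm and its rim 28 mm above the worktop. The axes are those of the holder; this cup lies 40 mm along the holder's +y from the holder's centre.
- holder: Fixed light-wood cap holder: a board 80 x 160 mm with its top 12 mm above the worktop, carrying a green and a yellow low round cup side by side (centres 80 mm apart), rims 28 mm above the worktop. It may be turned any way round. Origin: centre of its underside; y along its length towards the green cup; z up.
- cup_yellow (a point): Centre of the inner floor of the yellow round cup of the cap holder. The cup is 54 mm inside, 61 mm outside and 12 mm deep; its floor is 16 mm and its rim 28 mm above the worktop. The axes are those of the holder; this cup lies 40 mm along the holder's -y from the holder's centre. It stays empty.
- bottle_yellow: Slim aluminium oil spray bottle with a yellow band: 51 mm diameter, shoulder 85 mm high; a black collar (32 mm diameter, 14 mm high) and a white spray button (23 mm diameter, up to 121 mm high) are hidden under the cap. Loose, about 0.35 kg. Origin: centre of its underside; z up. It stays where it is.
- cap_yellow: Ribbed yellow plastic over-cap, open side down: 45 mm outer, 38 mm inner diameter, 50 mm tall, flat top, about 25 g. It sits loosely on the bottle with the yellow band, rim on its shoulder (no thread or snap; clear after rising 36 mm). Origin: centre of its open lower rim; z up through its closed top. It stays on.
- salt_mill: Salt shaker with grey top, 44 mm diameter, 90 mm high, loose bystander. Origin: centre of its underside.
- tub_a: White yoghurt tub with a foil lid, 72 mm diameter, 71 mm high, loose bystander. Origin: centre of its underside.
There are look-alikes about, which are no part of the job. Of the things like the cap_green, leave any that is purple; of the rest the smaller one is meant.

How it is judged (in metres and radians):
On the way, in this order (a step that is already met when the one before it is completed fails the run):
1. the green cap is held by the fingers, lifted clear above its bottle (z of cap_green in the frame of bottle_green above 0.123 m and contact force between the fingers and cap_green above 0.2 N).
2. the green cap is inside the green cup, its rim below the cup's rim, while the fingers still hold it (lowered in, not dropped) (z of cap_green in the frame of cup_green below 0.011 m and contact force between the fingers and cap_green above 0.2 N and horizontal distance between cap_green and cup_green below 0.008 m and angle between cap_green's own z axis and vertical below 0.15 rad).
At the end, for the whole second after the job is handed in: Green cap at rest open side down in the green cup: within 8 mm of its centre, rim within 4 mm of its floor, tilt under 0.15 rad. Green bottle at rest, upright within 0.1 rad, within 50 mm of its start. Yellow bottle and cap, shaker and tub moved under 30 mm (z of cap_green in the frame of cup_green between -0.004 and 0.004 m and horizontal distance between cap_green and cup_green below 0.008 m and angle between cap_green's own z axis and vertical below 0.15 rad and linear speed of each of cap_green, bottle_green below 0.02 m/s and angle between bottle_green's own z axis and vertical below 0.1 rad and distance of bottle_green from where it was at the start of the episode below 0.05 m and distance of each of bottle_yellow, cap_yellow, salt_mill, tub_a from where it was at the start of the episode below 0.03 m); the robot touches nothing.
It fails at once if a spray bottle is knocked over (angle between any of bottle_green, bottle_yellow's own z axis and vertical above 0.5 rad).
It fails at once if the yellow cap is taken off or moved by more than 30 mm (distance of cap_yellow from where it was at the start of the episode above 0.03 m).
It also fails if it takes over 43 s, if anything falls off the work surface, if the arm or the gripper's body presses on something with over 40 N, if the wrist force passes 120 N, or if a joint passes its speed limit or range.

### The arm

A 6-joint arm with a two-finger parallel gripper is mounted at the origin on a cart in front of the work surface, level with it; the furniture and walls round the work are solid. World frame = base frame: x ahead of the robot, y to its left, z up, the work surface at z = 0. Lengths are in mm, angles in rad, forces in N, time in s.
With the tool pointing down it reaches from about 350 to 875 mm from the base axis. Payload 4.2 kg.
Tool frame: the origin (TCP) lies midway between the tips of the shut fingers; the grasp point (between the pads) lies 19 mm behind it; y points along the fingers, x is the direction in which the jaws open and shut, and the axes are right-handed (so a half turn about y gives the same grasp; the last joint's range is limited). The gripper opens to 85 mm and grips with 20 to 120 N. Pads are 22 mm wide; open, the fingers measure 114 mm over their backs; the gripper's body (76 mm by 85 mm) begins 54 mm behind the grasp point. The pads swing forward as they close: fully open they stand 13 mm farther back than shut.
Start: joints at [1.407, 0.385, 0.008, 0, -1.194, -0.259], TCP at [256.414, 569.957, 231.312] pointing down, gripper open.
Joint ranges: [-3.14, 3.14], [-1.21, 2.06], [-1.07, 1.41], [-3.16, 2.05], [-2.99, -0.16], [-3.1, 3.1]. Speed limits (rad/s): [2.79, 2.79, 3.14, 3.14, 3.14, 3.14].

### API

Orientations are given as a unit quaternion [x, y, z, w].
In Python, from bench import read_state, get_image, job_done gives the robot as it stands.
- The arm moves only by the tool play_rows, never from a script. Its argument "series" is a list of rows, each a list of 7 numbers: the shift along the tool's x, y, z in m, then the turn, a rotation vector about the tool's x, y, z in rad, then the finger opening in m, from 0 to 0.0854. In form: [[x, y, z, wx, wy, wz, claw], ...]. A call has 1 to 10 rows; each row shifts and turns the pose as measured when the row begins, along the tool's axes as they then stand; what a row does not reach is not made up. A row lasts 1/10 s, in which the tool goes at most 50 mm and 8.59 degrees, less where a joint would pass 70% of its speed; a pose out of reach is approached as far as the arm can. A call with a gripper value outside its range is refused whole. The fingers move at their own pace and stop on an object; the grip force is fixed at half the most. Time passes only in rows, so rows that do not move let the fingers close. It gives the time, the measured TCP pose, the force and the opening at its end, in the units of the state.
- read_state(): the state, without advancing time (a new reading comes with each control period).
- get_image(name): name is "side" or "top" or "wrist"; returns a dict with "color" (384x512x3 uint8, red, green, blue), "intrinsics" (3x3 intrinsics, pixels), "D" ([k1, k2, p1, p2, k3] as OpenCV has them; the pictures are not rectified), "origin" and "orientation" of the camera in the world. Camera axes: x right, y down, z forward; pixel columns grow to the right and rows downward; lengths in mm; the calibration is good to about 2 mm. A picture is of the moment at which its call begins. There is no depth.
- job_done(): hands the job in, once; it reports no verdict.
The state is a dict: "clock": time; "joints": joint angles; "joint_vel": joint speeds; "joint_efforts": joint torques, N m; "position": TCP position; "ee_rot": TCP orientation; "contact_force": force on the tool from outside, world axes, zero at the start; "wrist_torque": the same for the moment, N m; "gripper_width": finger opening in mm.
Only numpy, scipy, OpenCV 4.12 (cv2) and the standard library are available. Lean on these libraries where they do the work, as an engineer would, in place of code of your own. Each camera call takes 0.05 s, during which the arm holds its last target. There are 200 camera calls.

## Working session

There is one attempt and no reset: what is moved stays moved. The work goes in short steps, Python scripts to look and compute and a tool call to move; the robot and the scene stay as the last step left them, time stands still between calls to the robot, and variables do not carry over. Pictures are saved under pics/ and viewed, about 8 in all and at most 12, crops included, and the job is handed in when it is done.

Besides the shell and the picture viewer there is one more tool, called after "Request:" in YAML: its name, and indented under it one key for each argument. play_rows: Moves the arm, as the interface text tells. Its arguments: {"type":"object","properties":{"series":{"type":"array","items":{"type":"array","items":{"type":"number"}}}},"required":["series"]}

```bash
mkdir -p pics
cat > h.py <<'E'
import numpy as np, cv2, json
from bench import read_state, get_image, job_done
from scipy.spatial.transform import Rotation as R
def snap(n,tag):
    im=get_image(n); cv2.imwrite(f'pics/{tag}.png',im['color'][:,:,::-1])
    np.savez(f'{tag}.npz',**{k:np.array(v) for k,v in im.items()}); return im
def load(tag): return dict(np.load(f'{tag}.npz'))
def cam(im):
    Rm=np.array(im['orientation'],float); Rm=R.from_quat(Rm).as_matrix() if Rm.size==4 else Rm
    return Rm,np.array(im['origin'],float),np.array(im['intrinsics'],float),np.array(im['D'],float)
def onplane(im,uv,z):
    Rm,o,K,D=cam(im); p=cv2.undistortPoints(np.array([[uv]],float),K,D)[0,0]
    d=Rm@np.array([p[0],p[1],1]); return o+d*(z-o[2])/d[2]
def proj(im,P):
    Rm,o,K,D=cam(im); P=np.atleast_2d(np.array(P,float))
    return cv2.projectPoints((P-o)@Rm,np.zeros(3),np.zeros(3),K,D)[0][:,0]
E
python3 - <<'E'
from h import *
s=read_state(); print(s)
a=snap('top','top0');b=snap('side','side0')
for i in(a,b): print(i['origin'],i['orientation'],i['intrinsics'])
cv2.imwrite('pics/both0.png',cv2.resize(np.vstack([a['color'],b['color']])[:,:,::-1],None,fx=.78,fy=.78))
E
```

```text
{'clock': 0.0, 'joints': array([ 1.40658267e+00,  3.85540954e-01,  6.63384755e-03, -5.01011064e-04,
       -1.19397970e+00, -2.58600902e-01]), 'joint_vel': array([-0.00091508, -0.00026548, -0.00025332,  0.00145425, -0.00171995,
       -0.0004278 ]), 'joint_efforts': array([ 7.40584692e-04, -3.92286229e+01,  1.88398612e+01,  4.18615490e+00,
       -4.66428770e-03,  7.49506825e-06]), 'position': array([256.19869751, 569.44421786, 230.23383041]), 'ee_rot': array([ 0.38451433, -0.59338557,  0.59425736, -0.383276  ]), 'contact_force': array([-0.32343222, -0.46202583, -0.05351969]), 'wrist_torque': array([-0.00476362, -0.00965098,  0.00338484]), 'gripper_width': 85.57912277247104}
[ 350.84885233  143.37310666 1439.51792296] [-0.69769253  0.71559768 -0.0176334   0.02888187] [[450.71860891   0.         254.62563012]
 [  0.         450.71860891 192.22278723]
 [  0.           0.           1.        ]]
[-314.12041243  -96.36219397  988.15215161] [ 0.75260061 -0.56154113  0.19743884 -0.28157021] [[404.78822832   0.         255.00215323]
 [  0.         404.78822832 196.28561871]
 [  0.           0.           1.        ]]
```

View pics/top0.png

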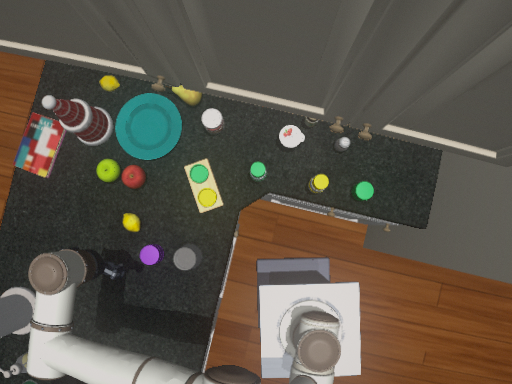

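View pics/side0.png

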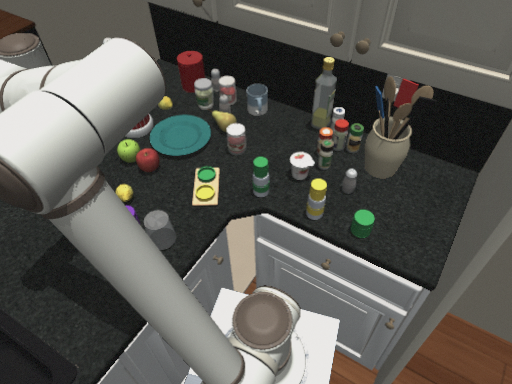

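Candidates for the green cap, with top-image pixels:
- The cap at (258,171), on a bottle.
- The loose, wider green cap at (364,190), lying on the worktop.
- The purple one at (150,255), which the task excludes.

The cap at (258,171) fits, because it is smaller and sits on the green-band bottle. I'll confirm it in an enlarged crop.

Run:
```python
from h import *
a=load('top0');b=load('side0')
c1=cv2.resize(a['color'][130:225,175:385,::-1],None,fx=3.8,fy=3.8,interpolation=cv2.INTER_CUBIC)[:,:798]
c2=cv2.resize(b['color'][135:245,180:390,::-1],None,fx=3.8,fy=3.8,interpolation=cv2.INTER_CUBIC)[:,:798]
cv2.imwrite('pics/crop.png',cv2.resize(np.vstack([c1,c2]),None,fx=.76,fy=.76))
# scale: 2.888 ; top rows 0..274
for n,uv,z in [('cap',(258.5,170),135),('yel',(320,182),135),('big',(364,190),50),('gcup',(200,174),28),('ycup',(207.5,198),28),('tub',(291,136),71),('shaker',(343,144),90),('base',(318,350),300)]:
    print(n,onplane(a,uv,z).round(1))
print(proj(a,[[0,0,0],[256,570,230]]))
for uv in [(262,161),(260,195)]: print(onplane(b,uv,135).round(),onplane(b,uv,0).round())
```

```text
cap [501.6 150.2 135. ]
yel [461.9 -27.7 135. ]
big [ 440.8 -175.2   50. ]
gcup [506.3 335.9  28. ]
ycup [429.8 313.4  28. ]
tub [611.5  48.   71. ]
shaker [ 579.6 -107.9   90. ]
base [ 23.5  10.7 300. ]
[[310.00797492 330.80432388]
 [106.59814263 259.99685493]]
[509. 150. 135.] [639. 188.   0.]
[380. 118. 135.] [489. 151.   0.]
```

View pics/crop.png

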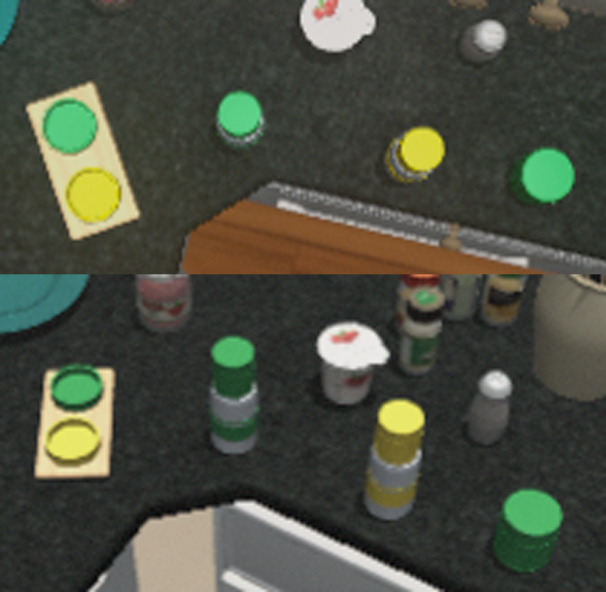

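The crop confirms it: the green cap is on the green-band bottle (top image about (258,169.5)). The wider loose green cap at (364,190) is the look-alike. Next I triangulate the targets and work out the first move in tool axes.

```bash
cat >> h.py <<'E'
def tri(obs):
    A=np.zeros((3,3));b=np.zeros(3)
    for im,uv in obs:
        o=cam(im)[1]; d=onplane(im,uv,0)-o; d/=np.linalg.norm(d); M=np.eye(3)-np.outer(d,d); A+=M;b+=M@o
    return np.linalg.solve(A,b)
def togo(P):
    s=read_state(); Rm=R.from_quat(s['ee_rot']).as_matrix()
    return Rm.T@(np.array(P)-s['position']), Rm.round(3), s['position'].round(1)
E
python3 - <<'E'
from h import *
a=load('top0');b=load('side0')
for n,p,q in [('cap',(258.1,169.5),(260.7,161.7)),('g',(199.2,173.6),(207,174.1)),('y',(207.4,197.2),(205.3,192.5))]:
    z=135 if n=='cap' else 28
    print(n,tri([(a,p),(b,q)]).round(1),onplane(a,p,z).round(1),onplane(b,q,z).round(1))
print(togo([503,150,235]))
E
```

```text
cap [502.7 151.5 137.3] [503.1 151.3 135. ] [504.9 152.4 135. ]
g [508.3 338.6  23.7] [507.7 338.4  28. ] [504.8 336.2  28. ]
y [432.5 314.2  23.6] [432.3 313.7  28. ] [429.1 312.4  28. ]
(array([281.22360071,  -4.0833289 , 397.23331236]), array([[-0.41 , -0.001,  0.912],
       [-0.912, -0.002, -0.411],
       [ 0.002, -1.   ,  0.   ]]), array([256.2, 569.5, 230.3]))
```

Request:
play_rows:
  series:
    - [0.028,0,0.04,0,0,0,0.085]
    - [0.028,0,0.04,0,0,0,0.085]
    - [0.028,0,0.04,0,0,0,0.085]
    - [0.028,0,0.04,0,0,0,0.085]
    - [0.028,0,0.04,0,0,0,0.085]
    - [0.028,0,0.04,0,0,0,0.085]
    - [0.028,0,0.04,0,0,0,0.085]
    - [0.028,0,0.04,0,0,0,0.085]
    - [0.028,0,0.04,0,0,0,0.085]
    - [0.028,0,0.04,0,0,0,0.085]

```text
clock: 1.1
position: [508.6, 142.5, 226.6]
ee_rot: [0.39, -0.59, 0.593, -0.384]
contact_force: [1.6, 0.6, -0.0]
gripper_width: 85.2
```

Run:
```python
from h import *
w=snap('wrist','w1'); s=read_state(); print(s['clock'],s['joints'].round(2)); print(togo([503,151.5,235]))
print(w['origin'],proj(w,[[503,151.5,135],[507,337.5,28]]))
```

```text
1.15 [ 0.57  0.23 -0.23  0.01 -1.12  0.58]
(array([ -9.59033003,  -8.74129432, -13.01544042]), array([[-0.405, -0.005,  0.914],
       [-0.914, -0.01 , -0.405],
       [ 0.011, -1.   , -0.001]]), array([511. , 137.4, 226.4]))
[573.3530904  114.47048904 368.9492326 ] [[245.49826109 197.40696652]
 [100.21206804 225.57105028]]
```

View pics/w1.png

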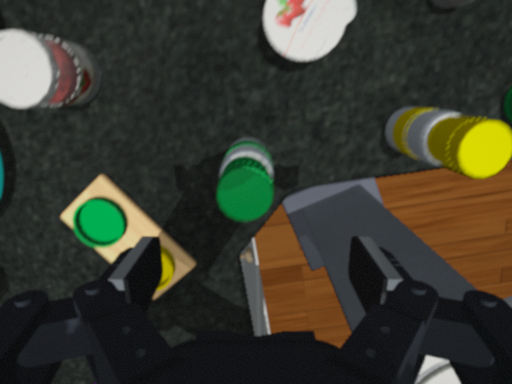

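The wrist view shows the cap top at about (246,194), against (245.5,197.4) predicted. The green cup is at about (100,221). Refining both.

Run:
```python
from h import *
w=load('w1'); s=read_state(); print(s['position'],s['joint_vel'].round(3))
print(onplane(w,(246,194),135).round(1),onplane(w,(100,221.5),28).round(1))
c=w['color'][150:270,60:290,::-1]; cv2.imwrite('pics/c1.png',cv2.resize(c,None,fx=3.4,fy=3.4,interpolation=cv2.INTER_CUBIC))
```

```text
[510.96911688 137.37384548 226.35527442] [ 0.097 -0.013 -0.025 -0.027  0.01  -0.176]
[505.4 150.  135. ] [511.5 335.   28. ]
```

View pics/c1.png

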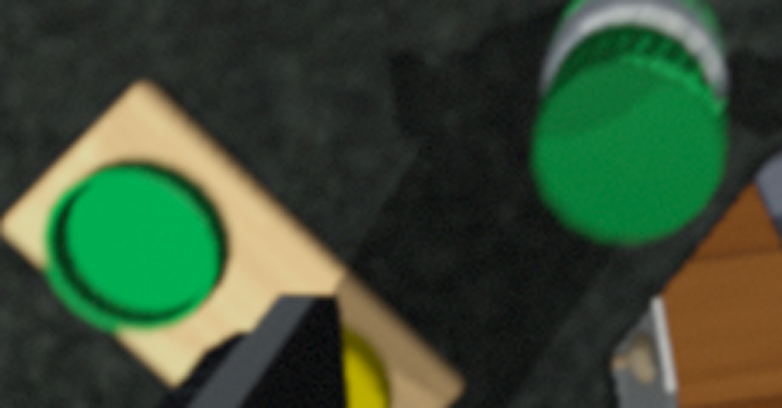

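Request:
play_rows:
  series:
    - [-0.0098,0.016,-0.0115,0,0,0,0.085]
    - [0,0,0,0,0,0,0.085]
    - [0,0,0,0,0,0,0.085]

```text
clock: 1.45
position: [505.5, 146.8, 209.3]
ee_rot: [0.387, -0.592, 0.596, -0.379]
contact_force: [0.1, 0.0, 1.5]
gripper_width: 85.2
```

Run:
```python
from h import *
w=snap('wrist','w2'); s=read_state(); print(s['position'],s['joint_vel'].round(3))
g=cv2.cvtColor(w['color'],cv2.COLOR_RGB2HSV)
m=cv2.inRange(g,(50,110,40),(85,255,255))
n,l,st,ce=cv2.connectedComponentsWithStats(m)
for i in range(1,n):
    if st[i,4]>150: print(st[i],ce[i].round(1))
print(proj(w,[[503,151.5,135],[507,337.5,28]]),togo([503,151.5,104]))
cv2.imwrite('pics/c2.png',cv2.resize(w['color'][120:300,30:300,::-1],None,fx=2.9,fy=2.9,interpolation=cv2.INTER_CUBIC))
```

```text
[505.16261413 147.02129655 209.02332732] [ 0.009 -0.004  0.002 -0.001  0.001 -0.001]
[224 141  50  20 201] [248.7 147.2]
[ 215  157   63   70 3384] [246.1 192.8]
[  66  202   56   53 2312] [ 93.4 228.2]
[[248.41524679 199.28375053]
 [ 95.41546247 230.42525861]] (array([ -4.53718133, 104.98189687,  -3.58472885]), array([[-0.412, -0.007,  0.911],
       [-0.911, -0.011, -0.412],
       [ 0.013, -1.   , -0.002]]), array([505.2, 147. , 209. ]))
```

View pics/c2.png

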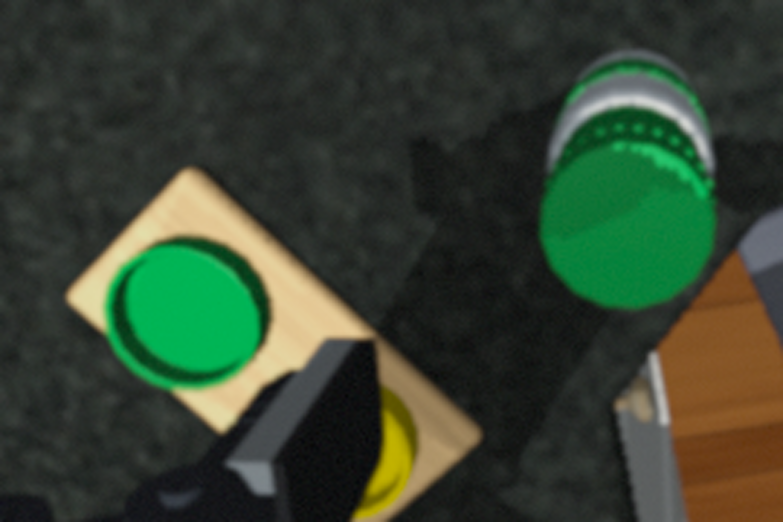

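The cap top disc is at (246.6,197.2) and the cup rim at (94.8,227.9). Both are within about 2.5 px of my estimates, so I'm descending.

Request:
play_rows:
  series:
    - [-0.002,0.02,-0.001,0,0,0,0.085]
    - [-0.001,0.021,-0.0005,0,0,0,0.085]
    - [-0.001,0.021,-0.0005,0,0,0,0.085]
    - [-0.0005,0.021,-0.0005,0,0,0,0.085]
    - [0,0.018,0,0,0,0,0.085]
    - [0,0,0,0,0,0,0.085]

```text
clock: 2.1
position: [506.1, 156.2, 109.7]
ee_rot: [0.387, -0.59, 0.595, -0.385]
contact_force: [-0.5, 0.6, 0.5]
gripper_width: 84.9
```

Run:
```python
from h import *
w=load('w2')
print(onplane(w,(246.6,197.2),135).round(1),onplane(w,(94.8,227.9),28).round(1))
print(togo([504,151,102]))
```

```text
[505. 152. 135.] [509.9 336.5  28. ]
(array([5.57856933, 7.7791279 , 0.19058033]), array([[-0.404,  0.001,  0.915],
       [-0.915, -0.006, -0.404],
       [ 0.005, -1.   ,  0.004]]), array([506.1, 156.2, 109.7]))
```

Request:
play_rows:
  series:
    - [0.005,0.008,0,0,0,0,0.085]
    - [0,0,0,0,0,0,0.085]

```text
clock: 2.3
position: [504.7, 152.6, 102.9]
ee_rot: [0.387, -0.59, 0.594, -0.387]
contact_force: [-0.9, -0.1, -0.9]
gripper_width: 85.0
```

Request:
play_rows:
  series:
    - [0.001,0,0,0,0,0,0.06]
    - [0,0,0,0,0,0,0.05]
    - [0,0,0,0,0,0,0.04]
    - [0,0,0,0,0,0,0.035]
    - [0,0,0,0,0,0,0.03]
    - [0,0,0,0,0,0,0.03]
    - [0,0,0,0,0,0,0.03]

```text
clock: 3.0
position: [506.0, 152.5, 106.3]
ee_rot: [0.384, -0.589, 0.594, -0.389]
contact_force: [-0.0, -0.0, -0.7]
gripper_width: 42.2
```

Request:
play_rows:
  series:
    - [0,-0.004,0,0,0,0,0.03]
    - [0,-0.008,0,0,0,0,0.03]
    - [0,-0.012,0,0,0,0,0.03]
    - [0,-0.015,0,0,0,0,0.03]
    - [0,-0.015,0,0,0,0,0.03]
    - [0,-0.015,0,0,0,0,0.03]
    - [0,-0.01,0,0,0,0,0.03]
    - [0,0,0,0,0,0,0.03]

```text
clock: 3.8
position: [505.3, 152.6, 191.3]
ee_rot: [0.384, -0.589, 0.595, -0.39]
contact_force: [-0.1, -0.0, -0.4]
gripper_width: 42.1
```

Run:
```python
from h import *
a=snap('top','t3');b=snap('side','s3');w=snap('wrist','w3')
print(togo([508,337,190]), read_state()['gripper_width'])
f=lambda im,x,y,s:cv2.resize(im['color'][y:y+95,x:x+130,::-1],(400,292),interpolation=cv2.INTER_CUBIC)
cv2.imwrite('pics/c3.png',np.vstack([np.hstack([f(a,170,130,3),f(b,190,110,3)]),np.hstack([f(w,20,180,3),cv2.resize(w['color'][:,:,::-1],(400,292))])]))
```

```text
(array([-170.97878494,   -1.83627953,  -70.72686426]), array([[-0.402,  0.006,  0.916],
       [-0.916, -0.004, -0.402],
       [ 0.001, -1.   ,  0.007]]), array([504.1, 152. , 188.9])) 42.62622080482365
```

View pics/c3.png

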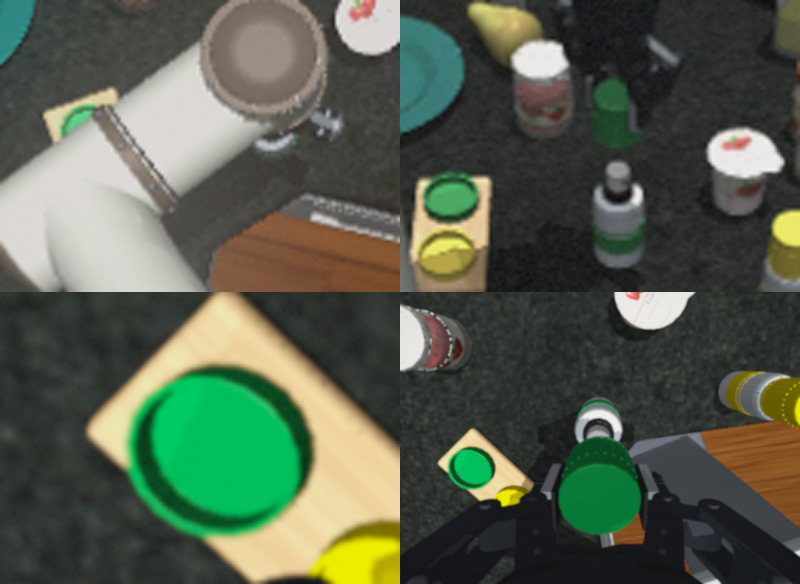

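The cap is held clear of the bottle, and the bottle stands with its button exposed. Next I measure the cup again and the cap's offset from the TCP.

Run:
```python
from h import *
w=load('w3')
print(onplane(w,(91.5,231.7),28).round(1))
for z in (213,217,221): print(onplane(w,(256,271),z).round(1))
print(togo([508,337,190])[0], read_state()['position'])
m=cv2.inRange(cv2.cvtColor(w['color'],cv2.COLOR_RGB2HSV),(50,90,30),(85,255,255))
n,l,st,ce=cv2.connectedComponentsWithStats(m)
print([(st[i],ce[i].round(1)) for i in range(1,n) if st[i,4]>300])
```

```text
[510.  336.4  28. ]
[501.4 152.2 213. ]
[503.6 151.2 217. ]
[505.8 150.3 221. ]
[-170.97878494   -1.83627953  -70.72686426] [504.09734225 152.00536686 188.92244716]
[(array([  202,   190,   108,   130, 10903], dtype=int32), array([254.7, 256.5])), (array([  61,  205,   60,   56, 2591], dtype=int32), array([ 90.1, 231.9]))]
```

Request:
play_rows:
  series:
    - [-0.015,0,-0.006,0,0,0,0.03]
    - [-0.03,0,-0.012,0,0,0,0.03]
    - [-0.03,0,-0.012,0,0,0,0.03]
    - [-0.03,0,-0.013,0,0,0,0.03]
    - [-0.03,0,-0.013,0,0,0,0.03]
    - [-0.02,0,-0.01,0,0,0,0.03]
    - [-0.01,0,-0.005,0,0,0,0.03]
    - [0,0,0,0,0,0,0.03]
    - [0,0,0,0,0,0,0.03]

```text
clock: 4.85
position: [502.0, 340.9, 178.9]
ee_rot: [0.391, -0.589, 0.595, -0.382]
contact_force: [-0.4, 0.3, -0.4]
gripper_width: 42.2
```

Run:
```python
from h import *
print(togo([508.5,337,80]))
```

```text
(array([-0.48470144, 98.91848225,  7.44686236]), array([[-0.402, -0.005,  0.915],
       [-0.915, -0.014, -0.402],
       [ 0.015, -1.   ,  0.001]]), array([502. , 340.9, 178.9]))
```

Request:
play_rows:
  series:
    - [0,0.015,0.003,0,0,0.015,0.03]
    - [0,0.02,0.002,0,0,0,0.03]
    - [0,0.02,0.001,0,0,0,0.03]
    - [0,0.02,0.001,0,0,0,0.03]
    - [0,0.015,0,0,0,0,0.03]
    - [0,0.008,0,0,0,0,0.03]
    - [0,0,0,0,0,0,0.03]
    - [0,0,0,0,0,0,0.03]

```text
clock: 5.65
position: [510.0, 329.6, 80.0]
ee_rot: [0.383, -0.594, 0.594, -0.385]
contact_force: [0.4, -0.8, -0.5]
gripper_width: 42.3
```

Run:
```python
from h import *
print(togo([508.5,337,80]))
b=snap('side','s4');w=snap('wrist','w4')
p=read_state()['position']; print(proj(b,[p+[0,0,28.7],[508.5,337,28],p-[0,0,21.3]]),proj(w,[p+[0,0,28.7],[508.5,337,28]]))
c=cv2.resize(b['color'][130:210,165:255,::-1],None,fx=4.4,fy=4.4,interpolation=cv2.INTER_CUBIC)
d=cv2.resize(w['color'][:,:,::-1],(400,300)); d=np.vstack([d,np.zeros((352-300,400,3),np.uint8)])
cv2.imwrite('pics/c4.png',np.hstack([c,d]))
```

```text
(array([-6.16027342e+00, -3.70355613e-03, -4.44035069e+00]), array([[-0.411,  0.002,  0.912],
       [-0.912,  0.001, -0.411],
       [-0.002, -1.   ,  0.002]]), array([510. , 329.6,  80. ]))
[[206.61362994 155.4494128 ]
 [207.1742711  173.2577829 ]
 [208.33827756 166.70289145]] [[252.13300453 272.79697115]
 [244.82731911 210.86244753]]
```

View pics/c4.png

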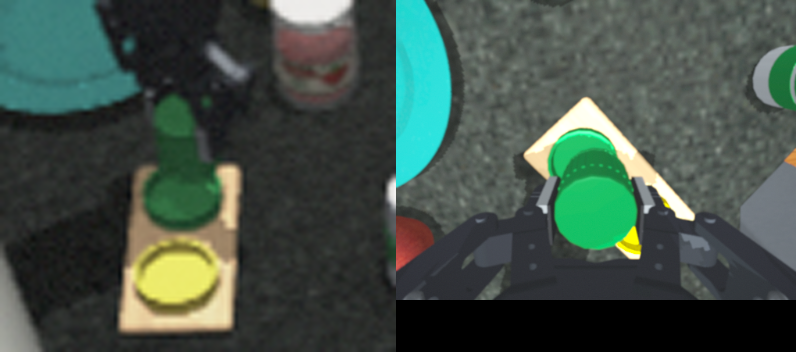

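Request:
play_rows:
  series:
    - [-0.006,0.01,-0.004,0,0,0,0.03]
    - [0,0.01,0,0,0,0,0.03]
    - [0,0,0,0,0,0,0.03]
    - [0,0,0,0,0,0,0.03]

```text
clock: 6.15
position: [509.4, 338.9, 60.3]
ee_rot: [-0.382, 0.594, -0.594, 0.386]
contact_force: [-0.7, 0.5, 0.2]
gripper_width: 42.4
```

Run:
```python
from h import *
print(togo([508.5,337,50]))
b=snap('side','s5');w=snap('wrist','w5'); p=read_state()['position']
def view(im,x,y,W,H,s):
    c=cv2.resize(im['color'][y:y+H,x:x+W,::-1],None,fx=s,fy=s,interpolation=cv2.INTER_CUBIC)
    t=np.linspace(0,2*np.pi,60,0); u=np.c_[np.cos(t),np.sin(t),0*t]
    for C,r,col in [([508.5,337,28],30.5,(0,0,255)),([p[0],p[1],p[2]+28.7],22.5,(255,0,255)),([p[0],p[1],p[2]-21.3],22.5,(255,255,0))]:
        for q in (proj(im,np.array(C)+r*u)-[x,y]+.5)*s: cv2.circle(c,tuple(int(v) for v in q),1,col,-1)
    return c
c=view(b,172,135,66,80,6); d=view(w,150,130,200,240,2)
cv2.imwrite('pics/c5.png',np.hstack([c,d]))
```

```text
(array([ 2.1676908 , 10.28229318, -0.04170456]), array([[-0.41 ,  0.005,  0.912],
       [-0.912,  0.004, -0.41 ],
       [-0.006, -1.   ,  0.003]]), array([509.4, 338.9,  60.3]))
```

View pics/c5.png

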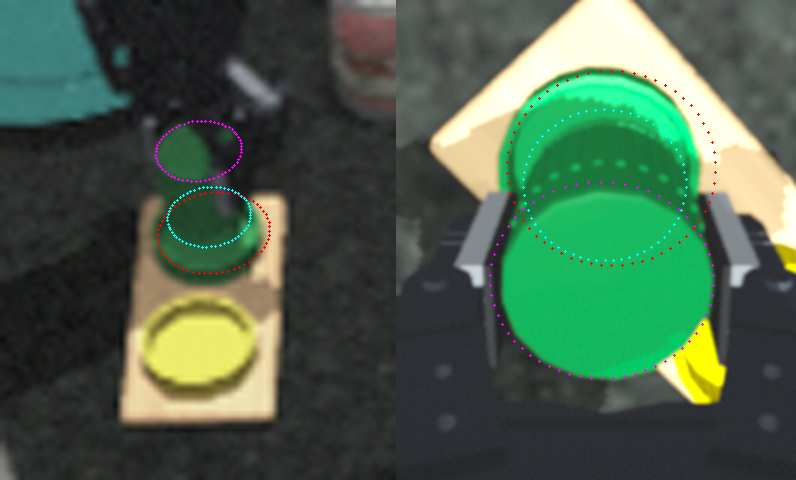

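The overlay shows the cup about 2–4 mm to the tool −x side of my estimate. The held cap is about 1 mm to +x. The predicted circles also look about 5% too big, so I check the wrist scale numerically.

Run:
```python
from h import *
t=np.linspace(0,2*np.pi,90,0); u=np.c_[np.cos(t),np.sin(t),0*t]
from scipy.optimize import least_squares
def bb(q): return np.r_[q.min(0),q.max(0)]
for tag in ('w1','w2','w3','w5','top0'):
    im=load(tag); g=cv2.cvtColor(im['color'],cv2.COLOR_RGB2HSV)
    m=cv2.inRange(g,(50,90,30),(85,255,255)); n,l,st,ce=cv2.connectedComponentsWithStats(m)
    pr=proj(im,np.array([508.5,337,28])+30.5*u); c=pr.mean(0)
    print(tag,im['intrinsics'][0,0].round(1),im['D'].round(3),im['origin'].round(1),'pred',bb(pr).round(1))
    for i in range(1,n):
        if st[i,4]>150: 
            x,y,w,h,_=st[i]; B=np.r_[x-.5,y-.5,x+w-.5,y+h-.5]
            if tag in('w1','w2','w3','top0') and abs(ce[i]-c).max()<10:
                f=least_squares(lambda v: bb(proj(im,[v[0],v[1],28]+v[2]*u))-B,[508,337,30.]); print(B,f.x.round(1),f.cost.round(2))
```

```text
w1 320.3 [-0.047  0.     0.     0.     0.   ] [573.4 114.5 368.9] pred [ 74.  199.5 125.9 248. ]
[ 71.5 197.5 125.5 248.5] [509.9 338.1  31.9] 0.05
w2 320.3 [-0.047  0.     0.     0.     0.   ] [570.1 118.4 351.7] pred [ 67.8 203.2 122.4 253.8]
[ 65.5 201.5 121.5 255.5] [509.2 338.7  31.9] 0.57
w3 320.3 [-0.047  0.     0.     0.     0.   ] [567.4 123.4 332.7] pred [ 63.3 205.7 120.5 259.1]
[ 60.5 204.5 120.5 260.5] [508.9 338.5  32. ] 0.0
w5 320.3 [-0.047  0.     0.     0.     0.   ] [572.3 308.3 202.8] pred [205.3 165.2 309.5 262.4]
top0 450.7 [-0.137  0.     0.     0.     0.   ] [ 350.8  143.4 1439.5] pred [190.1 163.7 209.2 182.9]
[189.5 163.5 208.5 182.5] [509.6 339.1  30.2] 0.0
```

The cup fits agree at (509.3, 338.6), so the TCP at (509.4, 338.9) is already centred within about 1 mm. I'm lowering in small steps while watching the force.

Request:
play_rows:
  series:
    - [0,0.006,0,0,0,0,0.03]
    - [0,0.006,0,0,0,0,0.03]
    - [0,0.004,0,0,0,0,0.03]
    - [0,0,0,0,0,0,0.03]
    - [0,0,0,0,0,0,0.03]

```text
clock: 6.75
position: [509.5, 338.7, 43.1]
ee_rot: [-0.382, 0.594, -0.594, 0.386]
contact_force: [-0.4, 0.3, 0.1]
gripper_width: 42.3
```

Run:
```python
from h import *
print(togo([509.7,339.3,38]))
```

```text
(array([-0.57023062,  5.11066572, -0.10187366]), array([[-0.41 ,  0.005,  0.912],
       [-0.912,  0.004, -0.41 ],
       [-0.006, -1.   ,  0.003]]), array([509.5, 338.7,  43.1]))
```

Request:
play_rows:
  series:
    - [0,0.003,0,0,0,0,0.03]
    - [0,0.002,0,0,0,0,0.03]
    - [0,0,0,0,0,0,0.03]

```text
clock: 7.05
position: [509.8, 338.8, 37.9]
ee_rot: [-0.381, 0.594, -0.594, 0.386]
contact_force: [0.3, 0.8, -0.7]
gripper_width: 42.3
```

Request:
play_rows:
  series:
    - [0,0.001,0,0,0,0,0.03]
    - [0,0,0,0,0,0,0.03]

```text
clock: 7.25
position: [509.9, 339.0, 37.1]
ee_rot: [-0.381, 0.594, -0.593, 0.387]
contact_force: [0.5, 0.4, 0.4]
gripper_width: 42.3
```

Request:
play_rows:
  series:
    - [0,0.001,0,0,0,0,0.03]
    - [0,0,0,0,0,0,0.03]

```text
clock: 7.45
position: [510.1, 339.2, 37.1]
ee_rot: [-0.381, 0.594, -0.593, 0.387]
contact_force: [0.7, -0.2, -0.5]
gripper_width: 42.4
```

Request:
play_rows:
  series:
    - [0,0.002,0,0,0,0,0.03]
    - [0,0,0,0,0,0,0.03]

```text
clock: 7.65
position: [510.4, 339.7, 37.3]
ee_rot: [-0.381, 0.594, -0.593, 0.388]
contact_force: [-0.3, -0.8, -1.1]
gripper_width: 42.2
```

Request:
play_rows:
  series:
    - [0,0.002,0,0,0,0,0.03]

```text
clock: 7.75
position: [510.7, 340.0, 36.7]
ee_rot: [-0.381, 0.593, -0.593, 0.388]
contact_force: [-4.7, -0.9, 16.4]
gripper_width: 42.2
```

Contact came at TCP z ≈ 37, matching the expected floor height. A quick look before I release.

Run:
```python
from h import *
print(togo([509.7,339.3,37]),read_state()['contact_force'])
b=snap('side','s6');w=snap('wrist','w6')
c=cv2.resize(b['color'][135:215,172:238,::-1],None,fx=6,fy=6,interpolation=cv2.INTER_CUBIC)
d=cv2.resize(w['color'][130:370,150:350,::-1],None,fx=2,fy=2,interpolation=cv2.INTER_CUBIC)
cv2.imwrite('pics/c6.png',np.hstack([c,d]))
```

```text
(array([ 1.02201389, -0.30827867, -0.68705528]), array([[-0.408,  0.009,  0.913],
       [-0.913,  0.006, -0.409],
       [-0.009, -1.   ,  0.006]]), array([510.7, 340. ,  36.7])) [-4.74731652 -0.90456975 16.35563404]
```

View pics/c6.png

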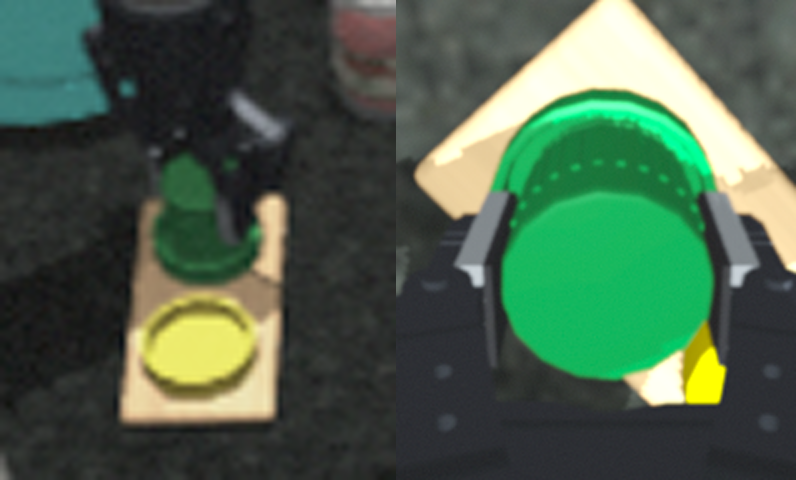

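The cap is inside the cup and centred (cup centre x≈604, cap x≈607). I'm relieving the load, opening, then retracting.

Request:
play_rows:
  series:
    - [0,-0.0005,0,0,0,0,0.03]
    - [0,0,0,0,0,0,0.047]
    - [0,0,0,0,0,0,0.055]
    - [0,0,0,0,0,0,0.07]
    - [0,0,0,0,0,0,0.085]
    - [0,0,0,0,0,0,0.085]
    - [0,0,0,0,0,0,0.085]
    - [0,0,0,0,0,0,0.085]

```text
clock: 8.65
position: [510.4, 339.5, 35.5]
ee_rot: [0.381, -0.594, 0.594, -0.387]
contact_force: [0.6, 0.0, 0.3]
gripper_width: 85.0
```

Request:
play_rows:
  series:
    - [0,-0.01,0,0,0,0,0.085]
    - [0,-0.015,0,0,0,0,0.085]
    - [0,-0.02,0,0,0,0,0.085]
    - [0,-0.025,0,0,0,0,0.085]
    - [0,-0.025,0,0,0,0,0.085]
    - [0,-0.025,0,0,0,0,0.085]
    - [0,-0.02,0,0,0,0,0.085]
    - [0,-0.01,0,0,0,0,0.085]
    - [0,0,0,0,0,0,0.085]
    - [0,0,0,0,0,0,0.085]

```text
clock: 9.65
position: [509.1, 338.3, 196.6]
ee_rot: [-0.38, 0.594, -0.593, 0.389]
contact_force: [0.7, 0.4, -0.5]
gripper_width: 85.2
```

Run:
```python
from h import *
b=snap('side','s7');w=snap('wrist','w7')
c=cv2.resize(b['color'][125:225,172:262,::-1],None,fx=4,fy=4,interpolation=cv2.INTER_CUBIC)
t=np.linspace(0,2*np.pi,60,0); u=np.c_[np.cos(t),np.sin(t),0*t]
d=w['color'][:,:,::-1].copy()[0:384,120:400]; d=cv2.resize(d,None,fx=400/384,fy=400/384)
cv2.imwrite('pics/c7.png',np.hstack([c,d])); print(read_state()['position'])
m=cv2.inRange(cv2.cvtColor(w['color'],cv2.COLOR_RGB2HSV),(50,90,30),(85,255,255)); print(cv2.connectedComponentsWithStats(m)[2])
print(proj(w,[[509.3,338.6,66],[509.3,338.6,28]]))
```

```text
[509.031768   338.20734008 195.92417164]
[[     0      0    512    384 192999]
 [   115      9      1      1      1]
 [   123     20      2      2      2]
 [   126     24      1      1      1]
 [   127     26      1      1      1]
 [   408     62     41     61    781]
 [   146     80      1      1      1]
 [   147     89      1      6      6]
 [   147     98      1      2      2]
 [   143    128      1      1      1]
 [   225    136     59     62   2801]
 [   131    154      1      1      1]
 [   127    160      1      1      1]
 [   123    165      1      1      1]
 [   119    168      2      2      2]
 [   109    178      1      1      1]
 [    32    193      1      1      1]
 [    76    193      1      1      1]
 [    80    192      1      1      1]
 [    61    195      2      1      2]
 [    70    194      1      1      1]]
[[255.55564311 174.91754635]
 [255.95109926 165.50473126]]
```

View pics/c7.png

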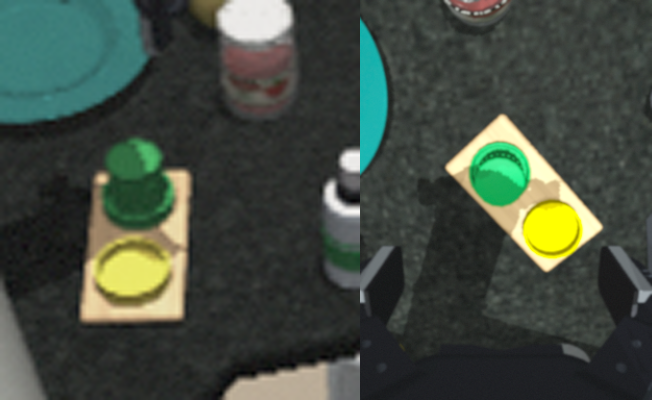

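The cap stands upright and centred in the green cup, and the bottle stands upright. The arm is clear, so I'm handing in.

```bash
python3 -c "
from bench import job_done; print(job_done())"
```

```text
the job is handed in; nothing more can be done
None
```

I lifted the green cap off the green-band bottle and lowered it, still gripped, into the green cup. It touched the floor at TCP z ≈ 37 mm, within 1 mm of what I expected, pressing with about 16 N. I then opened the fingers and retracted about 160 mm straight up, and handed in at about 9.7 s of the 43 s.

- **Cap and bottle:** The last side and wrist pictures show the cap upright and centred in the cup to within 1–2 mm by eye, with the arm clear. The green bottle is upright where it was. I did not measure the cap's final tilt or height separately.
- **Other things:** I steered clear of the yellow sprayer, shaker and tub, and no unexpected contact force showed in the readings between moves. I did not measure their positions again at the end.
- **Checks that disagreed:** The first position estimates for the cup differed by 2–5 mm between cameras. A rim fit, in agreement across three wrist pictures and the top one, settled it before I lowered the cap. In one overlay the predicted circles came out about 5% too large. I did not find out why, but the floor contact and the final pictures agreed with the placement.

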